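# Stand the two fallen syringe racks back on their feet

### The job

Two empty syringe racks, a blue one and a yellow one, have been knocked onto their sides on the lab bench. Stand both back on their feet, each right where it lies, by gently pushing it over with the fingertips: do not pinch, pick up or lift a rack and do not shove it across the bench. Leave everything else on the bench where it is.

Things in the scene. Friction and masses are not known exactly. Their poses are not given: they have to be found in the camera images.
- rack_blue: empty blue syringe rack, 0.18 to 0.31 kg, lying on a long side at the start: then 130 mm long (x), 70 deep (y), 105 high (z). Two tiers with 17 mm holes (top, middle), closed base, black rubber foot strips. Origin: middle of the face it lies on, on the bench. y runs from top plate (outer face y=-35) to soles (y=+35); at the start it is level and may point any way; standing, it points straight down
- rack_yellow: empty yellow syringe rack, 0.18 to 0.31 kg, lying on a long side at the start: then 130 mm long (x), 70 deep (y), 105 high (z). Two tiers with 17 mm holes (top, middle), closed base, black rubber foot strips. Origin: middle of the face it lies on, on the bench. y runs from top plate (outer face y=-35) to soles (y=+35); at the start it is level and may point any way; standing, it points straight down
- rack_blue_heel (a point): middle of the lower edge of the blue rack's feet as it lies (rack axes 0, 35, 0 mm), on the bench. The rack tips up about this edge, which stays on the bench; past about 35 deg it drops onto its feet by itself. Friction on the bench about 0.5 to 0.7: pushed low down, the rack only slides
- rack_yellow_heel (a point): middle of the lower edge of the yellow rack's feet as it lies (rack axes 0, 35, 0 mm), on the bench. The rack tips up about this edge, which stays on the bench; past about 35 deg it drops onto its feet by itself. Friction on the bench about 0.5 to 0.7: pushed low down, the rack only slides
- rack_blue_edge (a point): middle of the upper edge of the blue rack's top plate as it lies (rack axes 0, -35, 105 mm), 105 mm above the bench. Pushing the top plate just below here, level and slightly rising, towards the feet tips the rack up; a push of about 1 N does it
- rack_yellow_edge (a point): middle of the upper edge of the yellow rack's top plate as it lies (rack axes 0, -35, 105 mm), 105 mm above the bench. Pushing the top plate just below here, level and slightly rising, towards the feet tips the rack up; a push of about 1 N does it
- tub: bystander, leave alone: white plastic tub with red lid, 93 mm across, 105 mm tall, standing behind the ointment jar; origin under its centre
- amber_bottle: bystander, leave alone: amber glass bottle with black cap, 62 mm across, 125 mm tall, on the left side; origin under its centre
- ointment_jar: bystander, leave alone: small white ointment jar with red lid, 57 mm across, 45 mm tall, between the racks, before the tub; origin under its centre
- vial: bystander, leave alone: amber vial with black cap, 30 mm across, 58 mm tall, standing between the two racks; origin under its centre
- syringe: bystander, leave alone: empty clear 10 mL syringe with orange cap, 135 mm long and 16 mm high, lying between the racks on the robot's side; origin on the bench near the middle of its length, x towards the cap
- mortar: bystander, leave alone: white porcelain mortar with its pestle in it, 112 mm across and about 95 mm tall over the pestle, on the right side; origin under its centre
Not all that is in view belongs to the job. What is meant by the rack_yellow is not green or turquoise, and is the larger of those in its own colour.

How it is judged:
At the end, for the whole second after the job is handed in: Both racks stand on their feet on the bench, at rest: each rack's y axis within 5 degrees of straight down, its heel edge within 8 mm of the bench top (angle between each of rack_blue, rack_yellow's own y axis and vertical above 3.05 rad and height (world z) of each of rack_blue_heel, rack_yellow_heel below 0.008 m and linear speed of each of rack_blue, rack_yellow below 0.02 m/s); the robot touches nothing.
It fails at once if a rack is lifted, or tipped the wrong way: its heel edge comes more than 20 mm off the bench (height (world z) of any of rack_blue_heel, rack_yellow_heel above 0.02 m).
It fails at once if a rack is shoved across the bench: its heel edge moves more than 50 mm (distance of any of rack_blue_heel, rack_yellow_heel from where it was at the start of the episode above 0.05 m).
It fails at once if a rack is pinched or pressed by the fingers with more than 20 N (contact force between the fingers and rack_blue above 20 N or contact force between the fingers and rack_yellow above 20 N).
It fails at once if another thing on the bench is disturbed: moved more than 15 mm (distance of any of tub, amber_bottle, ointment_jar, vial, syringe, mortar from where it was at the start of the episode above 0.015 m).
It also fails if it takes over 48 s, if anything falls off the work surface, if the arm or the gripper's body presses on something with over 40 N, if the wrist force passes 120 N, or if a joint passes its speed limit or range.

### The arm

A 7-joint arm with a two-finger parallel gripper is mounted at the origin on the work surface. World frame = base frame: x ahead of the robot, y to its left, z up, the work surface at z = 0. Lengths are in m, angles in rad, forces in N, time in s.
With the tool pointing down it reaches from about 0.425 to 0.875 m from the base axis. Payload 8.4 kg.
Tool frame: the origin (TCP) lies midway between the tips of the shut fingers; the grasp point (between the pads) lies 19 mm behind it (grip_depth is the distance from the TCP to the grasp point, in m); z points along the fingers, y is the line along which they close (so a half turn about z gives the same grasp; the last joint's range is limited). The gripper opens to 85 mm and grips with 20 to 120 N. Pads are 22 mm wide; open, the fingers measure 114 mm over their backs; the gripper's body (76 mm by 85 mm) begins 54 mm behind the grasp point. The pads swing forward as they close: fully open they stand 13 mm farther back than shut.
Start: joints at [-1.407, 0.333, 0.04, 1.465, -0.013, 1.343, -0.059], TCP at [0.169, 0.628, 0.231] pointing down, gripper open.
Joint ranges: [-2.58, 2.58], [-0.38, 2.09], [-1.3, 1.39], [0.25, 2.4], [-1.5, 4.64], [0.08, 2.09], [-2.65, 2.65]. Speed limits (rad/s): [2.22, 2.22, 2.79, 2.79, 3.14, 3.14, 3.14].

### API

Orientations are given as a unit quaternion [x, y, z, w].
In Python, from bench import * gives the robot as it stands. The module is installed in compiled form; this text tells all that it offers.
- The arm moves only by the tool step_arm, never from a script. Its argument "increments" is text: rows parted by semicolons, each of 7 numbers parted by spaces: the finger opening in cm, from 0 to 8.54, then the shift along the tool's x, y, z in cm, then the turn, a rotation vector about the tool's x, y, z in degrees. In form: gripper dx dy dz rx ry rz; .... A call has 1 to 12 rows; each row is the pose to reach, as a shift and turn from the pose commanded when the call began, along the tool's axes at that moment; what a row does not reach only later rows make up. A row lasts 1/12 s, in which the tool goes at most 41.7 mm and 7.16 degrees, less where a joint would pass 70% of its speed; a pose out of reach is approached as far as the arm can. A call with a gripper value outside its range is refused whole. The fingers move at their own pace and stop on an object; "grip_force" is the grip in N (left out, the last holds). Time passes only in rows, so rows that repeat a pose let the fingers close. It gives the time, the measured TCP pose, the force, the opening and the grip force at its end, in the units of the state.
- observe(): the state, without advancing time (a new reading comes with each control period).
- read_camera(name): name is "scene" or "side" or "wrist"; returns a dict with "frame" (400x640x3 uint8, blue, green, red), "fx", "fy", "cx", "cy" (pixels), "extrinsics" (4x4, takes a point from camera to world coordinates). Camera axes: x right, y down, z forward; pixel columns grow to the right and rows downward; lengths in m; the calibration is good to about 2 mm. The wrist camera is an equidistant fisheye: a pixel r from the principal point sees the ray r / f radians off the axis. A picture is of the moment at which its call begins. There is no depth.
- close_job(): hands the job in; it is judged then, once.
The state is a dict: "time_s": time; "qpos": joint angles; "qd": joint speeds; "tau": joint torques, N m; "position": TCP position; "orientation": TCP orientation; "wrist_force": force on the tool from outside, world axes, zero at the start; "wrist_torque": the same for the moment, N m; "finger_gap": opening from 0.0 (shut) to 1.0 (fully open); "finger_force": force on a finger pad.
Only numpy, scipy, OpenCV 4.12 (cv2) and the standard library are available. Lean on these libraries where they do the work, as an engineer would, in place of code of your own. Each camera call takes 0.05 s, during which the arm holds its last target. There are 200 camera calls.

## Working session

There is one attempt and no reset: what is moved stays moved. The work goes in short steps, Python scripts to look and compute and a tool call to move; the robot and the scene stay as the last step left them, time stands still between calls to the robot, and variables do not carry over. Pictures are saved under pics/ and viewed, at most 10 in all, crops included, and the job is handed in when it is done.

Besides the shell and the picture viewer there is one more tool, called after "Emit:" as name(argument=value, ...), one argument or row to a line, values as JSON. step_arm: Moves the arm, as the interface text tells. Its arguments: {"type":"object","properties":{"increments":{"type":"string"},"grip_force":{"type":"number"}},"required":["increments"]}

```bash
mkdir -p pics; python3 - <<'E'
from bench import *
import cv2,pickle
d={}
for n in("scene","side"):
    c=read_camera(n);cv2.imwrite(f"pics/{n}0.png",c["frame"]);d[n]=c
    print(n,c["fx"],c["fy"],c["cx"],c["cy"],c["extrinsics"].round(3).tolist() if hasattr(c["extrinsics"],'round') else c["extrinsics"])
pickle.dump(d,open("cams.pkl","wb"))
s=observe();print(s["time_s"],s["position"],s["orientation"],s["wrist_force"])
E
```

```text
scene 410.29322447087 410.29322447087 326.11291434464624 204.15537125721625 [[-0.229, 0.798, -0.558, 1.275], [0.973, 0.197, -0.118, 0.131], [0.016, -0.57, -0.822, 1.163], [0.0, 0.0, 0.0, 1.0]]
side 369.22414147189653 369.22414147189653 321.6931853819349 204.36524880197564 [[0.75, -0.476, 0.46, -0.099], [-0.662, -0.524, 0.536, -0.755], [-0.014, -0.706, -0.708, 1.091], [0.0, 0.0, 0.0, 1.0]]
0.1 [0.16877141 0.62728143 0.23052766] [ 1.31035053e-01  9.91377473e-01 -7.20533448e-04 -4.51850422e-05] [ 0.58990595  0.12870895 -0.30801815]
```

View pics/scene0.png

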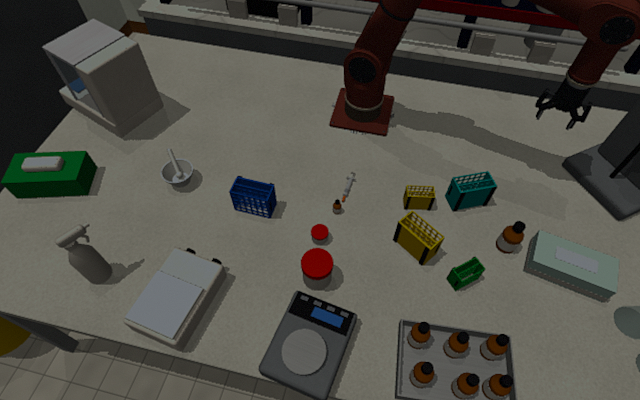

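View pics/side0.png

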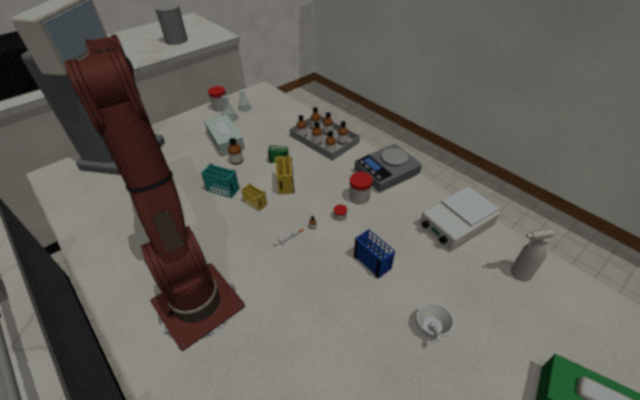

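The scene picture shows the blue rack at about (254,197). The larger yellow one is at (418,237), next to the small yellow decoy at (420,197). In the side picture they are at (374,253) and (286,174). Next I'll enlarge these areas.

```bash
python3 - <<'E'
import pickle,cv2,numpy as np
d=pickle.load(open("cams.pkl","rb"))
def cr(n,u,v):
    f=d[n]["frame"][v-25:v+25+0, u-33:u+34]
    f=cv2.convertScaleAbs(f,alpha=1.6,beta=10)
    return cv2.resize(f,None,fx=5.9,fy=5.9,interpolation=cv2.INTER_CUBIC)
def lab(i,u,v):
    for k in range(0,67,10):
        x=int((k+.5)*5.9);cv2.line(i,(x,0),(x,6),(0,0,255),1);cv2.putText(i,str(u-33+k),(x,16),0,.35,(0,0,255))
    for k in range(0,50,10):
        y=int((k+.5)*5.9);cv2.line(i,(0,y),(6,y),(0,0,255),1);cv2.putText(i,str(v-25+k),(8,y+4),0,.35,(0,0,255))
    return i
P=[("scene",254,197),("scene",418,237),("side",374,253),("side",286,174)]
I=[lab(cr(*p),*p[1:]) for p in P]
o=np.vstack([np.hstack(I[:2]),np.hstack(I[2:])]);print(o.shape);cv2.imwrite("pics/crop.png",o)
E
```

```text
(590, 790, 3)
```

View pics/crop.png

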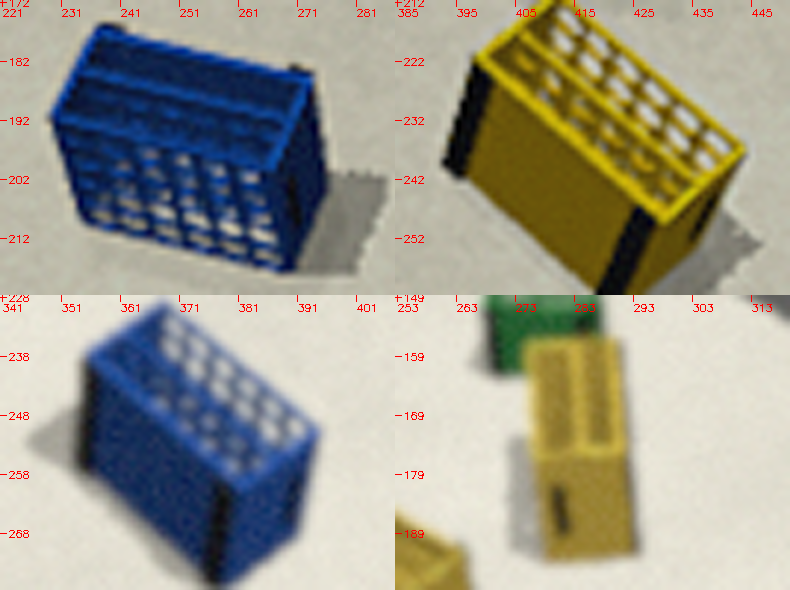

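```bash
cat > h.py <<'E'
import pickle,numpy as np
from scipy.optimize import least_squares
d=pickle.load(open("cams.pkl","rb"))
def ray(n,u,v,z):
    c=d[n];E=np.array(c["extrinsics"]);r=E[:3,:3]@[(u-c["cx"])/c["fx"],(v-c["cy"])/c["fy"],1]
    return E[:3,3]+r*(z-E[2,3])/r[2]
def proj(n,p):
    c=d[n];E=np.array(c["extrinsics"]);q=(np.asarray(p)-E[:3,3])@E[:3,:3]
    return np.array([q[0]/q[2]*c["fx"]+c["cx"],q[1]/q[2]*c["fy"]+c["cy"]])
E
python3 - <<'E'
from h import *
# corners in rack axes (x,y) : A top plate, F feet
obs={"blue":{"scene":[(229.3,191.5),(266.3,200),(273.4,184.2),(238,176.1)],"side":[(368.5,228.7),(394.4,250.7),(380.8,260),(355.4,238)]},
"yellow":{"scene":[(410.5,211.5),(443.5,237.3),(430.3,248.5),(398.6,221.7)],"side":[(274.9,156.1),(290.6,156.1),(292.7,174.8),(275.7,175.6)]}}
for k,o in obs.items():
    for n in o:
        P=np.array([ray(n,*p,.105)[:2] for p in o[n]]);print(k,n,(P*1000).round().tolist(),(np.linalg.norm(P-np.roll(P,-1,0),axis=1)*1000).round())
E
```

```text
blue scene [[583.0, -332.0], [586.0, -208.0], [521.0, -205.0], [517.0, -327.0]] [125.  65. 123.  66.]
blue side [[584.0, -210.0], [577.0, -335.0], [515.0, -330.0], [519.0, -209.0]] [125.  62. 122.  64.]
yellow scene [[521.0, 241.0], [590.0, 347.0], [637.0, 312.0], [567.0, 210.0]] [127.  59. 125.  56.]
yellow side [[587.0, 352.0], [638.0, 306.0], [567.0, 201.0], [512.0, 244.0]] [ 68. 126.  70. 131.]
```

```bash
python3 - <<'E'
from h import *
from bench import *
from scipy.spatial.transform import Rotation as R
for t,n,u,v,z in [("decoy","scene",420,185,.07),("decoyL","scene",404,185,.07),("decoyR","scene",435,187,.07),("decoyfrontR","scene",436,208,.0),("decoyfrontL","scene",405,207,0),("jar","scene",320,233,.045),("tub","scene",317,262,.105),("turq","scene",450,190,.1),("turqlow","scene",456,209,0.),("green","scene",465,270,.05)]:
    print(t,(ray(n,u,v,z)*1000).round())
s=observe();r=R.from_quat(s["orientation"]);p=s["position"]
print(r.as_matrix().round(3))
def go(name,x,y,z,psh):
    M=np.array([[psh[0],-psh[1]*-1,0],[psh[1],0,0],[0,0,-1.]]);X=np.array([psh[0],psh[1],0]);X/=np.linalg.norm(X);Z=np.array([0,0,-1]);M=np.c_[X,np.cross(Z,X),Z]
    print(name,"shift cm",(r.inv().apply(np.array([x,y,z])-p)*100).round(2),"rot",(r.inv()*R.from_matrix(M)).as_rotvec(degrees=True).round(2))
go("yel",.518,.316,.231,(-.834,.552))
E
```

```text
decoy [381. 263.  70.]
decoyL [394. 211.  70.]
decoyR [377. 313.  70.]
decoyfrontR [410. 336.   0.]
decoyfrontL [432. 231.   0.]
jar [628. -23.  45.]
tub [759.   0. 105.]
turq [402. 357. 100.]
turqlow [398. 403.   0.]
green [653. 429.  50.]
[[-0.966  0.26  -0.   ]
 [ 0.26   0.966 -0.001]
 [-0.    -0.001 -1.   ]]
yel shift cm [-4.181e+01 -2.099e+01 -1.000e-02] rot [-0.08  0.02 18.44]
```

Emit:
step_arm(
  increments="4 -41.8 -21 0 0 0 18.4;4 -41.8 -21 0 0 0 18.4;4 -41.8 -21 0 0 0 18.4;4 -41.8 -21 0 0 0 18.4;4 -41.8 -21 0 0 0 18.4;4 -41.8 -21 0 0 0 18.4;4 -41.8 -21 0 0 0 18.4;4 -41.8 -21 0 0 0 18.4;4 -41.8 -21 0 0 0 18.4;4 -41.8 -21 0 0 0 18.4;4 -41.8 -21 0 0 0 18.4;4 -41.8 -21 0 0 0 18.4",
  grip_force=20,
)

```text
time_s: 1.1
position: [0.5231, 0.309, 0.2312]
orientation: [0.292, 0.956, -0.001, 0.001]
wrist_force: [-0.7, -0.7, -0.3]
finger_gap: 0.466
finger_force: 0.0
```

Emit:
step_arm(
  increments="4 0 0 0 0 0 0;4 0 0 4 0 0 0;4 0 0 8 0 0 0;4 0 0 12 0 0 0;4 0 0 13.8 0 0 0;4 0 0 13.8 0 0 0",
)

```text
time_s: 1.6
position: [0.5141, 0.3154, 0.088]
orientation: [0.287, 0.958, -0.004, -0.003]
wrist_force: [-0.9, 0.1, -0.3]
finger_gap: 0.468
finger_force: 0.0
```

```bash
python3 - <<'E'
from bench import *
import cv2,numpy as np
I=[]
for n,u,v in(("scene",418,225),("side",280,175)):
    f=read_camera(n)["frame"][v-45:v+45,u-60:u+60]
    I.append(cv2.resize(cv2.convertScaleAbs(f,alpha=1.6,beta=10),None,fx=3.3,fy=3.3,interpolation=cv2.INTER_CUBIC))
cv2.imwrite("pics/y1.png",np.hstack(I));s=observe();print(s["time_s"],s["position"],s["wrist_force"],s["finger_gap"])
E
```

```text
1.7 [0.51737535 0.31684163 0.09342373] [-0.81080897 -0.47379626  0.01806981] 0.4653031416110302
```

View pics/y1.png

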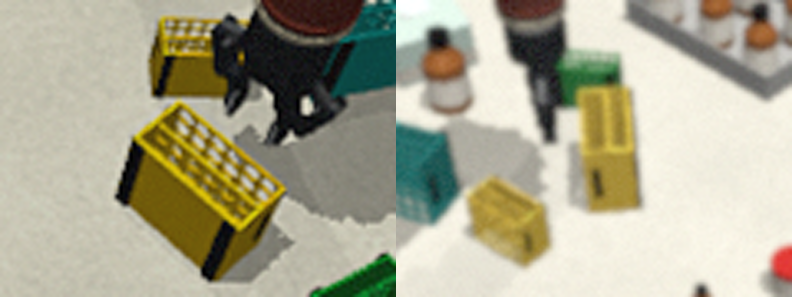

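Emit:
step_arm(
  increments="4 -1 0 0.3 0 0 0;4 -2 0 0.3 0 0 0;4 -2.5 0 0.3 0 0 0;4 -3 0 0.1 0 0 0;4 -3.5 0 -0.2 0 0 0;4 -4 0 -0.5 0 0 0;4 -4.5 0 -0.7 0 0 0;4 -4.5 0 -0.7 0 0 0",
)

```text
time_s: 2.37
position: [0.5569, 0.2906, 0.1012]
orientation: [0.288, 0.957, 0.0, 0.001]
wrist_force: [-0.4, 0.5, 0.7]
finger_gap: 0.472
finger_force: 0.4
```

```bash
python3 - <<'E'
from bench import *
import cv2,numpy as np
I=[]
for n,u,v in(("scene",418,225),("side",280,175)):
    f=read_camera(n)["frame"][v-45:v+45,u-60:u+60]
    I.append(cv2.resize(cv2.convertScaleAbs(f,alpha=1.6,beta=10),None,fx=3.3,fy=3.3,interpolation=cv2.INTER_CUBIC))
cv2.imwrite("pics/y2.png",np.hstack(I));s=observe();print(s["time_s"],s["position"],s["wrist_force"],s["finger_gap"])
E
```

```text
2.4667 [0.55566391 0.29148687 0.10053329] [-0.80757417  0.31113544 -0.00582121] 0.4691684431354949
```

View pics/y2.png

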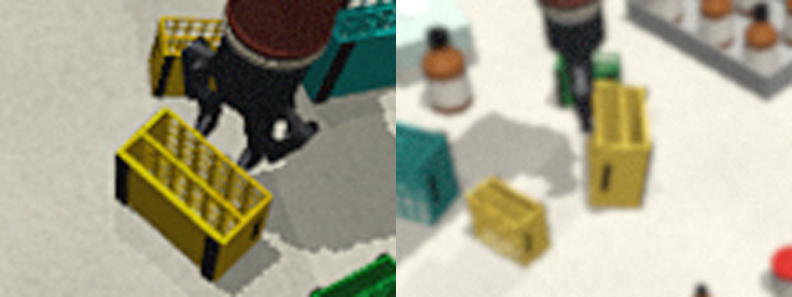

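The yellow rack has tipped about 10° without yawing, and the fingertips are on its top plate. I'll keep following the arc.

Emit:
step_arm(
  increments="4 -0.5 0 -0.2 0 0 0;4 -1 0 -0.5 0 0 0;4 -1.5 0 -0.7 0 0 0;4 -2 0 -0.9 0 0 0;4 -2.5 0 -1 0 0 0;4 -3 0 -1.1 0 0 0;4 -3.5 0 -1.2 0 0 0;4 -4 0 -1.3 0 0 0;4 -4.5 0 -1.3 0 0 0;4 -5 0 -1.3 0 0 0;4 -5.4 0 -1.3 0 0 0;4 -5.4 0 -1.3 0 0 0",
)

```text
time_s: 3.47
position: [0.6013, 0.2607, 0.1132]
orientation: [0.288, 0.958, -0.0, 0.0]
wrist_force: [0.6, 0.1, 0.8]
finger_gap: 0.469
finger_force: 0.0
```

```bash
python3 - <<'E'
from bench import *
import cv2,numpy as np
I=[]
for n,u,v in(("scene",418,235),("side",290,175)):
    f=read_camera(n)["frame"][v-45:v+45,u-60:u+60]
    I.append(cv2.resize(cv2.convertScaleAbs(f,alpha=1.6,beta=10),None,fx=3.3,fy=3.3,interpolation=cv2.INTER_CUBIC))
cv2.imwrite("pics/y3.png",np.hstack(I));s=observe();print(s["time_s"],s["position"],s["wrist_force"],s["finger_gap"])
E
```

```text
3.5667 [0.60056007 0.26154065 0.11316262] [-1.38378614  0.34599162 -0.84164222] 0.47082631533519326
```

View pics/y3.png

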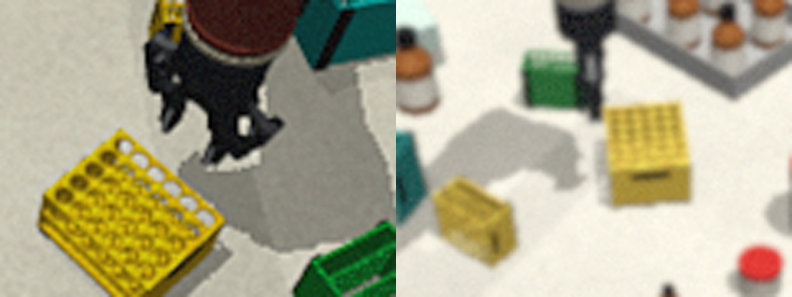

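The yellow rack now stands on its feet. On to the blue one.

Emit:
step_arm(
  increments="4 1 0 -4 0 0 0;4 1 0 -8 0 0 0;4 1 0 -12 0 0 0;4 -31.2 -43.3 -13 0 0 -31.5;4 -31.2 -43.3 -13 0 0 -31.5;4 -31.2 -43.3 -13 0 0 -31.5;4 -31.2 -43.3 -13 0 0 -31.5;4 -31.2 -43.3 -13 0 0 -31.5;4 -31.2 -43.3 -13 0 0 -31.5;4 -31.2 -43.3 -13 0 0 -31.5;4 -31.2 -43.3 -13 0 0 -31.5;4 -31.2 -43.3 -13 0 0 -31.5",
)

```text
time_s: 4.57
position: [0.6126, -0.1066, 0.2406]
orientation: [0.017, 1.0, 0.0, 0.0]
wrist_force: [0.8, 0.4, -0.3]
finger_gap: 0.465
finger_force: 0.0
```

```bash
cat > g.py <<'E'
from bench import *
import numpy as np
from scipy.spatial.transform import Rotation as R
s=observe();r=R.from_quat(s["orientation"]);p=s["position"]
X=np.array([-1,.037,0]);X/=np.linalg.norm(X);Z=np.array([0,0,-1.]);M=np.c_[X,np.cross(Z,X),Z]
print(s["time_s"],p,(r.inv().apply(np.array([.622,-.272,.23])-p)*100).round(2),(r.inv()*R.from_matrix(M)).as_rotvec(degrees=True).round(2),s["wrist_force"])
E
python3 g.py
```

```text
4.5667 [ 0.61258464 -0.10664531  0.24057258] [ -1.49 -16.5    1.05] [0.03 0.03 0.2 ] [ 0.82097855  0.44828936 -0.32494162]
```

Emit:
step_arm(
  increments="4 -1.5 -16.2 1 0 0 0;4 -1.5 -16.2 1 0 0 0;4 -1.5 -16.2 1 0 0 0;4 -1.5 -16.2 1 0 0 0;4 -1.5 -16.2 1 0 0 0;4 -1.5 -16.2 1 0 0 0;4 -1.5 -16.2 1 0 0 0",
)

```text
time_s: 5.15
position: [0.6225, -0.267, 0.2299]
orientation: [0.017, 1.0, 0.0, -0.0]
wrist_force: [0.3, 0.4, -0.3]
finger_gap: 0.471
finger_force: 0.0
```

```bash
python3 g.py
```

```text
5.15 [ 0.62245512 -0.26697947  0.22993511] [ 0.03 -0.5  -0.01] [ 0.04 -0.02  0.17] [ 0.29225698  0.40041442 -0.2520405 ]
```

Emit:
step_arm(
  increments="4 0 -0.4 4 0 0 0;4 0 -0.4 8 0 0 0;4 0 -0.4 12 0 0 0;4 0 -0.4 13.9 0 0 0;4 0 -0.4 13.9 0 0 0;4 0 -0.4 13.9 0 0 0;4 0 -0.4 13.9 0 0 0",
)

```text
time_s: 5.73
position: [0.6237, -0.271, 0.0935]
orientation: [0.016, 1.0, -0.0, 0.001]
wrist_force: [1.2, 0.3, 0.5]
finger_gap: 0.471
finger_force: 0.0
```

```bash
cat > v.py <<'E'
from bench import *
import cv2,numpy as np,sys
I=[]
for n,u,v in(("scene",254,197),("side",374,253)):
    f=read_camera(n)["frame"][v-45:v+45,u-60:u+60]
    I.append(cv2.resize(cv2.convertScaleAbs(f,alpha=1.8,beta=10),None,fx=3.3,fy=3.3,interpolation=cv2.INTER_CUBIC))
cv2.imwrite(sys.argv[1],np.hstack(I));s=observe();print(s["time_s"],s["position"],s["wrist_force"],s["finger_gap"])
E
python3 v.py pics/b1.png
```

```text
5.8333 [ 0.62376799 -0.27165841  0.09389921] [0.0451423  0.04364693 1.16898559] 0.46475676015226364
```

View pics/b1.png

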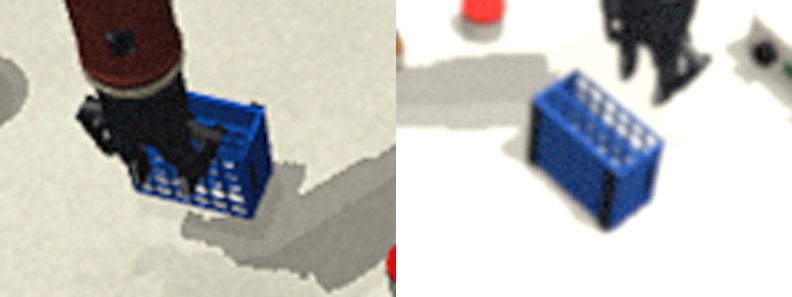

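The fingers are beyond the blue rack's top plate, parallel to it and centred. I'll push the same arc, this time along +x of the tool.

Emit:
step_arm(
  increments="4 1 0 0.3 0 0 0;4 2 0 0.3 0 0 0;4 2.5 0 0.3 0 0 0;4 3 0 0.1 0 0 0;4 3.5 0 -0.2 0 0 0;4 4 0 -0.5 0 0 0;4 4.5 0 -0.7 0 0 0;4 4.5 0 -0.7 0 0 0",
)

```text
time_s: 6.5
position: [0.5768, -0.2704, 0.0993]
orientation: [0.017, 1.0, -0.0, 0.0]
wrist_force: [1.4, -0.8, 1.6]
finger_gap: 0.472
finger_force: 0.7
```

```bash
python3 v.py pics/b2.png
```

```text
6.6 [ 0.5774313  -0.27008533  0.09860648] [ 1.13385819 -0.07747335  1.86919379] 0.4654901902514861
```

View pics/b2.png

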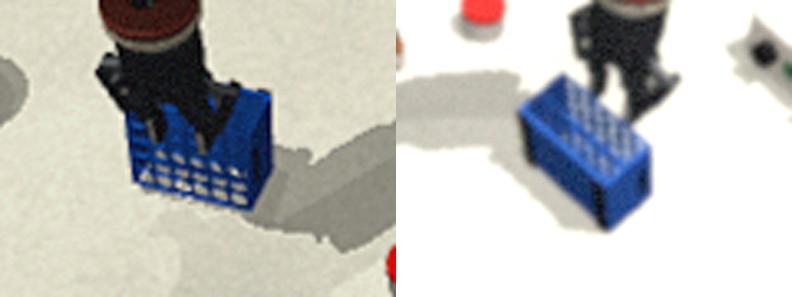

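The blue rack is tipping and its heel has stayed put, with the lower strip corner still near (608,225) in the side crop. Continuing the arc.

Emit:
step_arm(
  increments="4 0.5 0 -0.2 0 0 0;4 1 0 -0.5 0 0 0;4 1.5 0 -0.7 0 0 0;4 2 0 -0.9 0 0 0;4 2.5 0 -1 0 0 0;4 3 0 -1.1 0 0 0;4 3.5 0 -1.2 0 0 0;4 4 0 -1.3 0 0 0;4 4.5 0 -1.3 0 0 0;4 5 0 -1.3 0 0 0;4 5.4 0 -1.3 0 0 0;4 5.4 0 -1.3 0 0 0",
)

```text
time_s: 7.6
position: [0.5223, -0.2683, 0.1112]
orientation: [0.017, 1.0, 0.0, -0.0]
wrist_force: [0.4, -0.2, -0.5]
finger_gap: 0.463
finger_force: 0.0
```

Emit:
step_arm(
  increments="4 -1 0 -2 0 0 0;4 -2 0 -6 0 0 0;4 -2 0 -10 0 0 0;4 -2 0 -13 0 0 0;4 -2 0 -13 0 0 0;4 -2 0 -13 0 0 0;4 -2 0 -13 0 0 0;4 -2 0 -13 0 0 0",
)

```text
time_s: 8.27
position: [0.5427, -0.2684, 0.2398]
orientation: [0.017, 1.0, 0.0, -0.001]
wrist_force: [0.1, -0.2, -0.1]
finger_gap: 0.469
finger_force: 0.0
```

```bash
python3 - <<'E'
from bench import *
import cv2,numpy as np
I=[]
for n,u,v in(("scene",320,220),("side",320,210)):
    f=read_camera(n)["frame"][v-100:v+100,u-130:u+130]
    I.append(cv2.resize(cv2.convertScaleAbs(f,alpha=1.7,beta=10),None,fx=1.53,fy=1.53,interpolation=cv2.INTER_CUBIC))
cv2.imwrite("pics/end.png",np.hstack(I));s=observe();print(s["time_s"],s["position"],s["wrist_force"])
E
```

```text
8.3667 [ 0.54273057 -0.26847861  0.23986248] [ 0.18409612 -0.35623846 -0.02855744]
```

View pics/end.png

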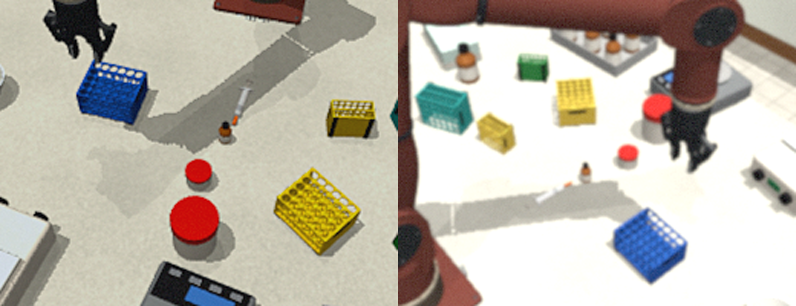

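Both racks stand upright, blue at (112,92) and yellow at (317,210) in the left crop. The arm is clear and nothing else has moved.

```bash
python3 -c "
from bench import *
print(close_job())"
```

```text
the job is handed in; nothing more can be done
None
```

Both racks were tipped upright onto their feet where they lay, nothing else looked moved in the last pictures, and the job is handed in; no verdict came back.

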